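# Fill the last two gaps in a round tin of test weights

## Task

The round tin of payload test weights for the bench arm is packed as one weight ringed by six, but two places in the ring are empty. Take the two loose weights of the same size as those in the tin and stand one upright in each empty place, down on the tin's floor, set down rather than dropped.

Things in the scene. Friction and masses are not known exactly. Their poses are not given: they have to be found in the camera images.
- weight_1_center (a point): Matching steel weight, standing on the table: a cylinder 40 mm across and 42 mm high (lower edge chamfered 4 mm) with a stem 16 mm across rising 42 mm from the middle of its top; 84 mm tall, about 0.35 kg. This point: on its axis half-way up, level with the body's top, 42 mm above its underside; the stem, to be gripped from above, spans 0 to 42 mm above it. z: its axis, up.
- weight_2_center (a point): The other matching weight, same shape and point. In the same row along y stand two unlisted bystanders of the same steel with the same 16 mm stem: one wider (66 mm across, 72 mm tall), one slimmer (24 mm across, 84 mm tall). Centres in the row are at least 70 mm apart in y.
- gap_1 (a point): Centre of an empty place on the floor of the round open tin, 5 mm above the table; z up. The tin is fixed, 160 mm across inside, 3 mm wall, rim 35 mm above the table. Pattern: one weight in the middle, six round it, neighbours 50 mm between centres. Five like weights are screwed down, stem tops 89 mm above the table. A seated weight's half-way point is 42 mm above this point.
- gap_2 (a point): The other empty place, like gap_1, 120 degrees further round the ring (anticlockwise from above), so 87 mm from it. Round a weight seated in a gap, 10 mm stays free to neighbouring bodies and to the wall, and 34 mm between neighbouring stems: let go by opening the fingers only about 10 mm each way.
Not all that is in view belongs to the job. Leave any brown or orange look-alike of the part that bears weight_1_center alone.

How it is judged:
By the outcome, as a careful person would: the job done as asked, in the order asked, and still so for the second after the job is handed in, with the robot touching nothing.
It also fails if it takes over 64 s, if anything falls off the work surface, if the arm or the gripper's body presses on something with over 40 N, if the wrist force passes 120 N, or if a joint passes its speed limit or range.

## Robot

A 6-joint arm with a two-finger parallel gripper is mounted at the origin on a cart in front of the work surface, level with it; the furniture and walls round the work are solid. World frame = base frame: x ahead of the robot, y to its left, z up, the work surface at z = 0. Lengths are in mm, angles in degrees, forces in N, time in s.
With the tool pointing down it reaches from about 400 to 925 mm from the base axis. Payload 3.4 kg.
Tool frame: the origin (TCP) lies midway between the tips of the shut fingers; the grasp point (between the pads) lies 19 mm behind it (r.grasp_offset is the z of the grasp point in the tool frame, in mm); z points along the fingers, y is the direction in which the jaws open and shut (so a half turn about z gives the same grasp; the last joint's range is limited). The gripper opens to 85 mm and grips with 20 to 120 N. Pads are 22 mm wide; open, the fingers measure 114 mm over their backs; the gripper's body (76 mm by 85 mm) begins 54 mm behind the grasp point. The pads swing forward as they close: fully open they stand 13 mm farther back than shut.
Start: joints at [-4.211, 17.578, 86.31, -0, 76.112, -4.211], TCP at [575.005, -0.025, 231.305] pointing down, gripper open.
Joint ranges: [-179.03, 179.03], [-60, 130.46], [8.19, 133.38], [-81.62, 261.62], [5.75, 156.47], [-153.77, 153.77]. Speed limits (degrees/s): [147.25, 147.25, 180, 180, 180, 180].

## Interface

Orientations are given as [roll, pitch, yaw] about the fixed x, y, z axes, in that order (R = Rz(yaw) Ry(pitch) Rx(roll)).
In Python, from workcell import r, cams, order gives the robot as it stands.
- The arm moves only by the shell command python3 -m crank 'ROWS' [FORCE]. ROWS is JSON, one flat list of numbers, 7 for each row, row after row: the shift along the tool's x, y, z in mm, then the turn, a rotation vector about the tool's x, y, z in rad, then the opening, from 0 (shut) to 1 (fully open). In form: [dx, dy, dz, wx, wy, wz, fingers, dx, dy, dz, wx, wy, wz, fingers, ...]. A call has 1 to 5 rows; each row shifts and turns the commanded pose from where the row before left it, along the tool's axes as they then stand; what a row does not reach is not made up. A row lasts 1/12 s, in which the tool goes at most 41.7 mm and 7.16 degrees, less where a joint would pass 70% of its speed; a pose out of reach is approached as far as the arm can. A call is refused whole if a number of a shift passes 41.7 or a number of a turn 0.125, either way. A call with a gripper value outside its range is refused whole. The fingers move at their own pace and stop on an object; FORCE is the grip in N (left out, the last holds). Time passes only in rows, so rows that do not move let the fingers close. It gives the time, the measured TCP pose, the force and the opening at its end, in the units of the state.
- r.sense(): the state, without advancing time (a new reading comes with each control period).
- cams.capture(name): name is "scene" or "side" or "wrist"; returns the picture (400x640x3 uint8, blue, green, red); there is no depth.
- cams.camera_params(name): a dict with "fovy" (degrees; the focal length in pixels is half the picture's height over the tangent of half this angle, whatever the lens; pixels are square), "cx", "cy" (the principal point, pixels), "rvec" (rotation vector, rad) and "tvec" (3), from world to camera coordinates, as OpenCV has them. Camera axes: x right, y down, z forward; pixel columns grow to the right and rows downward; lengths in mm; the calibration is good to about 2 mm. A picture is of the moment at which its call begins: read the wrist's pose just before it. camera_params takes no time and is no camera call; for the wrist camera it gives the pose at the moment of the call.
- order.close_job(): hands the job in, once; it reports no verdict.
The state is a dict: "t": time; "joint_pos": joint angles; "joint_vel": joint speeds; "effort": joint torques, N m; "position": TCP position; "tcp_rot": TCP orientation; "wrist_force": force on the tool from outside, world axes, zero at the start; "torque": the same for the moment, N m; "opening": finger opening in mm.
Only numpy, scipy, OpenCV 4.12 (cv2) and the standard library are available. Lean on these libraries where they do the work, as an engineer would, in place of code of your own. Each camera call takes 0.05 s, during which the arm holds its last target. There are 200 camera calls.

## Working session

There is one attempt and no reset: what is moved stays moved. The work goes in short steps, Python scripts to look and compute and a shell command to move; the robot and the scene stay as the last step left them, time stands still between calls to the robot, and variables do not carry over. Pictures are saved under pics/ and viewed, about 8 in all and at most 12, crops included, and the job is handed in when it is done.

```bash
mkdir -p pics; ls
cat > h.py <<'E'
import numpy as np,cv2
from workcell import r,cams,order
def cap(n,f):
    p=cams.camera_params(n);im=np.array(cams.capture(n));cv2.imwrite('pics/'+f,im);return p,im
def K(p):
    f=200/np.tan(np.radians(p['fovy'])/2);return np.array([[f,0,p['cx']],[0,f,p['cy']],[0,0,1.]])
def ray(p,u,v,z):
    R=cv2.Rodrigues(np.array(p['rvec'],float))[0];t=np.array(p['tvec'],float).ravel()
    c=-R.T@t;d=R.T@np.linalg.inv(K(p))@[u,v,1];return c+d*(z-c[2])/d[2]
def proj(p,P):
    return cv2.projectPoints(np.array(P,float).reshape(-1,1,3),np.array(p['rvec'],float),np.array(p['tvec'],float),K(p),None)[0].reshape(-1,2)
E
python3 - <<'E'
from h import *
for n in('scene','side','wrist'):
    p,_=cap(n,n+'1.png');print(n,p)
print(r.sense(),r.grasp_offset)
E
```

```text
pics
scene {'fovy': 43.1401686270401, 'cx': 324.3525499433226, 'cy': 212.56290626125647, 'rvec': array([ 1.90719279, -1.1202716 ,  0.61905555]), 'tvec': array([-256.98207441,  341.28260213, 1013.21620587])}
side {'fovy': 48.709895809929094, 'cx': 324.95085699160336, 'cy': 199.1393634864747, 'rvec': array([ 0.60117384, -2.61504384,  1.22183334]), 'tvec': array([ 502.75687042,  183.86486536, 1402.64302571])}
wrist {'fovy': 70.07896160173213, 'cx': 317.20501826071353, 'cy': 199.08912517234214, 'rvec': array([-2.83698217e+00,  4.68596077e-04,  2.37482891e-03]), 'tvec': array([-573.55621017,  -39.88834113,  378.64201276])}
{'t': 0.15, 'joint_pos': array([-4.21079104e+00,  1.76152809e+01,  8.63660479e+01, -9.89030650e-05,
        7.61130425e+01, -4.21091354e+00]), 'joint_vel': array([-0.01418727, -0.02976793, -0.31803151,  0.0444542 ,  0.02624648,
       -0.07694747]), 'effort': array([ 7.71606137e-04, -4.57977819e+01, -2.52218986e+01, -9.54763436e-05,
        8.49722768e-03, -4.89260890e-05]), 'position': array([5.74461818e+02, 1.89790224e-02, 2.30568286e+02]), 'tcp_rot': array([-1.79905876e+02, -6.83379291e-03,  9.00001407e+01]), 'wrist_force': array([0.42759498, 0.07682701, 0.3251543 ]), 'torque': array([-0.01369907,  0.00223154,  0.02141242]), 'opening': 85.48005247656097} -18.700000000000003
```

View pics/scene1.png

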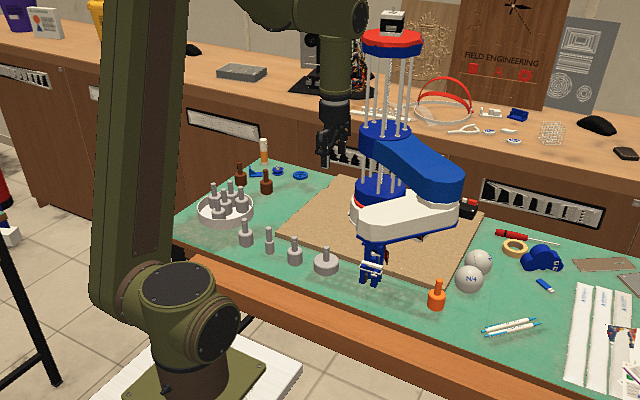

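View pics/wrist1.png

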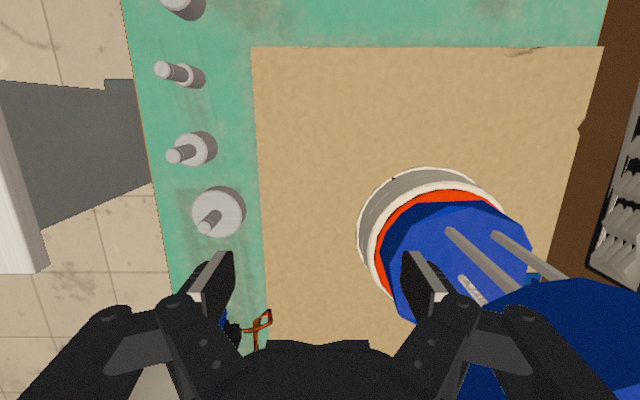

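The scene picture shows the row along the near edge: wide (325,262), matching (294,250), slim (268,240) and matching (246,233). The tin is at about (225,208). The wrist view shows stem tops at wide (207,225), matching (175,157) and slim (163,69). A blue bench arm stands at larger x and has to be avoided. Next I enlarge the tin region.

Run:
```python
from h import *
im=cv2.imread('pics/scene1.png');cv2.imwrite('pics/c.png',cv2.resize(im[160:290,180:350],None,fx=4.6,fy=4.6,interpolation=cv2.INTER_CUBIC))
p=cams.camera_params('wrist')
for n,u,v,z in(('wide',207,225,72),('m1',175,157,84),('slim',163,69,84)):print(n,ray(p,u,v,z).round(1))
p=cams.camera_params('scene')
for n,u,v,z in(('wide',325,249,72),('m1',294,238,84),('slim',268,228,84),('m2',245,220,84),('tin mid',228,187,89)):print(n,ray(p,u,v,z).round(1))
```

```text
wide [448.5 -50.1  72. ]
m1 [429.7  29.2  84. ]
slim [430.9 111.   84. ]
wide [432.6 -56.   72. ]
m1 [420.4  27.6  84. ]
slim [424.9 110.4  84. ]
m2 [425.9 185.2  84. ]
tin mid [537.4 328.8  89. ]
```

View pics/c.png

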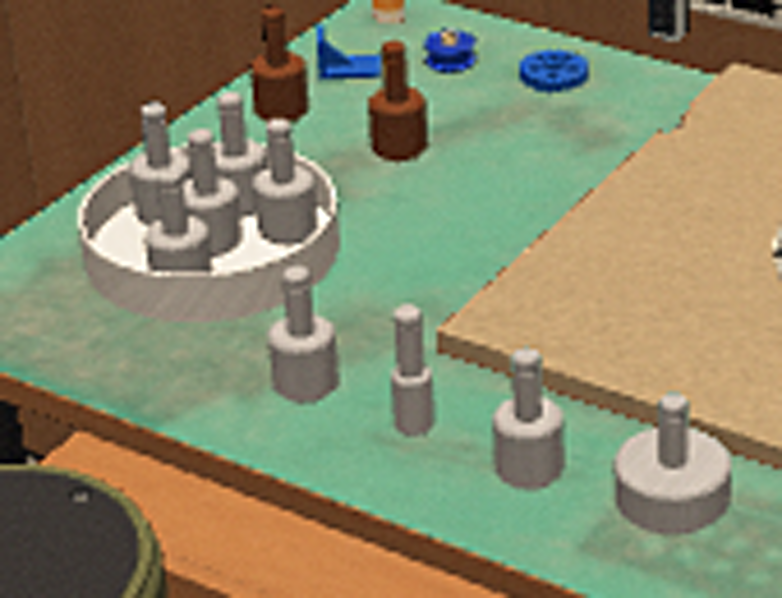

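View pics/side1.png

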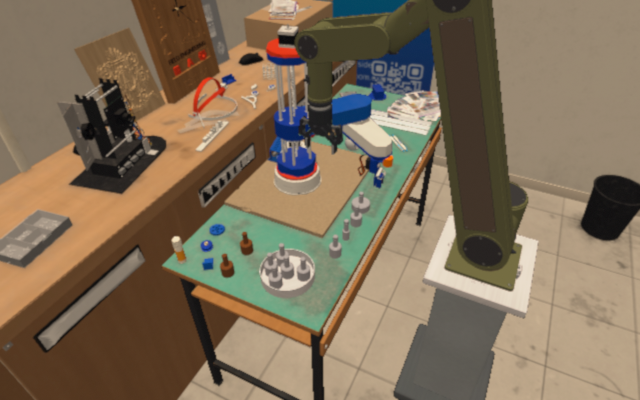

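The crop gives tin stem tops at crop (154,108), (231,99), (279,126) and (173,178), with the middle one at (201,136). The two gaps are therefore near the camera-side right and the far left. The brown look-alikes stand behind. I'll fit the pattern roughly.

```bash
python3 - <<'E'
from h import *
p=cams.camera_params('scene')
c=None
for u,v in((201,136),(154,108),(231,99),(279,126),(173,178)):
    P=ray(p,180+u/4.6,160+v/4.6,89)[:2]
    if c is None:c=P;print(c)
    else:
        d=P-c;print(P.round(1),np.hypot(*d).round(1),np.degrees(np.arctan2(d[1],d[0])).round(1))
E
python3 -m crank '[41.7,-20,0,0,0,0,1, 41.7,-20,0,0,0,0,1, 41.7,-20,0,0,0,0,1, 41.7,-5,0,0,0,0,1, 41.7,0,0,0,0,0,1]' 40
python3 -m crank '[41.7,0,0,0,0,0,1, 0,0,0,0,0,0,1, 0,0,0,0,0,0,1]'
python3 - <<'E'
from h import *
print(r.sense()['position'],r.sense()['tcp_rot']);p,_=cap('wrist','w2.png')
E
```

```text
[519.27980721 330.390878  ]
[532.8 379.4] 50.9 74.6
[566.9 343.5] 49.4 15.4
[554. 295.] 49.6 -45.5
[470.  313.1] 52.2 -160.7
t: 0.57
position: [513.6, 196.7, 231.2]
tcp_rot: [-179.9, 0.0, 90.0]
wrist_force: [0.3, -0.9, -0.5]
opening: 85.4
t: 0.82
position: [515.4, 239.7, 230.9]
tcp_rot: [-180.0, 0.0, 90.3]
wrist_force: [0.6, 0.2, -1.4]
opening: 85.4
[515.43370369 239.6858488  230.86910271] [-1.79971120e+02  6.30751954e-03  9.02581684e+01]
```

View pics/w2.png

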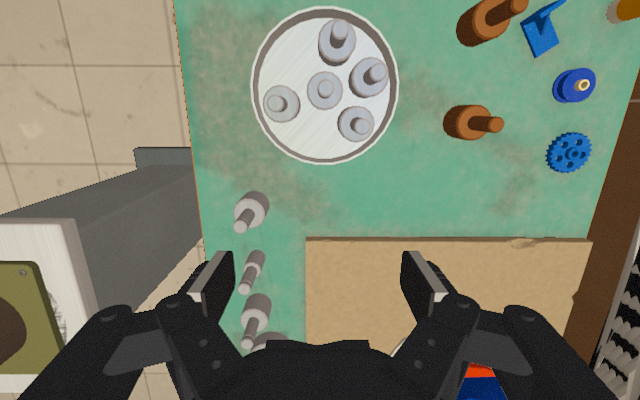

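The wrist view shows the whole tin. Stem tops: middle (325,88), ring (279,103), (339,30), (377,72) and (360,127). The gaps are at upper left and at bottom. Loose weight stem tops are at (241,225) for m2 and (248,342) for m1, with the slim one between them.

Run:
```python
from h import *
from scipy.optimize import least_squares
p=cams.camera_params('wrist')
px=np.array([(325,88),(279,103),(339,30),(377,72),(360,127)])
Q=np.array([ray(p,u,v,89)[:2] for u,v in px]);print(Q.round(1))
k=np.array([3,1,0,5])*60
def m(x):
    a=np.radians(x[2]+k);return np.vstack([[x[:2]],np.c_[x[0]+50*np.cos(a),x[1]+50*np.sin(a)]])
s=least_squares(lambda x:(m(x)-Q).ravel(),[520,330,15]);print(s.x,s.fun.round(1))
# with scale free check
for kk in(2,4):
    a=np.radians(s.x[2]+60*kk);print('gap',s.x[:2]+50*np.array([np.cos(a),np.sin(a)]))
for u,v in((241,225),(248,342)):print(ray(p,u,v,84).round(1))
print('rim centre',ray(p,325,85,35))
```

```text
[[521.9 332. ]
 [478.7 318.7]
 [533.7 379.6]
 [569.3 345.8]
 [556.1 296.9]]
[522.33505994 331.85449205  15.94150245] [ 0.4 -0.2 -4.5 -0.6  0.7  0.8  1.1 -0.2  2.2  0.2]
gap [486.40355009 366.62411385]
gap [510.1894391  283.35208083]
[431.7 192.4  84. ]
[428.1  33.2  84. ]
rim centre [523.23109997 338.6515568   35.        ]
```

```bash
python3 -m crank '[-16,-28,0,0,0,0,1, -16,-28,0,0,0,0,1, -16,-28,30,0,0,0,1, 0,0,40,0,0,0,1, 0,0,30,0,0,0,1]'
python3 -m crank '[0,0,0,0,0,0,1, 0,0,0,0,0,0,1, 0,0,0,0,0,0,1]'
python3 - <<'E'
from h import *
print(r.sense()['position'],r.sense()['tcp_rot']);p,im=cap('wrist','w3.png');print(proj(p,[[431.7,192.4,84]]))
E
```

```text
t: 1.28
position: [431.2, 187.5, 132.1]
tcp_rot: [-180.0, 0.0, 89.9]
wrist_force: [0.0, -0.0, 0.1]
opening: 85.6
t: 1.53
position: [435.0, 189.8, 134.1]
tcp_rot: [179.9, -0.0, 89.9]
wrist_force: [-0.4, -0.4, 0.9]
opening: 85.7
[434.95320578 189.80097797 134.12450879] [ 1.79906197e+02 -2.15431134e-02  8.99158956e+01]
[[313.14487355 215.34990128]]
```

View pics/w3.png

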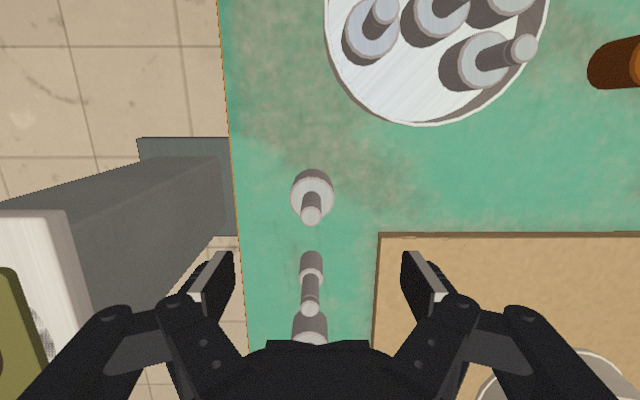

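The stem top of m2 is at (312,216). The projected estimate is (313,215), so the two agree. Descending.

```bash
python3 -m crank '[2.2,-3.8,15,0,0,0,1, 0,0,18,0,0,0,1, 0,0,18,0,0,0,1, 0,0,15,0,0,0,1, 0,0,10,0,0,0,1]'
python3 -m crank '[0,0,4,0,0,0,1, 0,0,0,0,0,0,1, 0,0,0,0,0,0,1, 0,0,0,0,0,0,1]'
```

```text
t: 2.0
position: [431.4, 192.9, 57.6]
tcp_rot: [179.8, -0.0, 90.0]
wrist_force: [-0.2, 0.2, -0.3]
opening: 85.4
t: 2.33
position: [431.0, 192.9, 54.1]
tcp_rot: [179.9, -0.0, 90.0]
wrist_force: [0.4, -0.4, 0.5]
opening: 85.6
```

```bash
python3 -m crank '[0,0,3,0,0,0,0.5, 0,0,0,0,0,0,0.3, 0,0,0,0,0,0,0, 0,0,0,0,0,0,0, 0,0,0,0,0,0,0]' 50
python3 -m crank '[0,0,0,0,0,0,0, 0,0,0,0,0,0,0, 0,0,0,0,0,0,0, 0,0,0,0,0,0,0, 0,0,0,0,0,0,0]'
python3 -m crank '[0,0,0,0,0,0,0, 0,0,0,0,0,0,0, 0,0,0,0,0,0,0]'
```

```text
t: 2.75
position: [429.7, 192.4, 50.0]
tcp_rot: [180.0, -0.0, 90.0]
wrist_force: [-0.4, 0.2, 0.4]
opening: 25.7
t: 3.17
position: [429.9, 192.5, 50.1]
tcp_rot: [180.0, -0.0, 90.0]
wrist_force: [-0.2, 0.3, 2.9]
opening: 14.3
t: 3.42
position: [429.9, 192.5, 50.1]
tcp_rot: [180.0, -0.0, 90.0]
wrist_force: [-0.4, -0.2, 5.0]
opening: 14.1
```

```bash
python3 -m crank '[0,0,-8,0,0,0,0, 0,0,-22,0,0,0,0, 0,0,-30,0,0,0,0, 0,0,-30,0,0,0,0, 0,0,-22,0,0,0,0]'
python3 -m crank '[10,3,0,0,0,0,0, 25,8,0,0,0,0,0, 30,10,0,0,0,0,0, 30,10,0,0,0,0,0, 30,10,0,0,0,0,0]'
python3 -m crank '[30,10,0,0,0,0,0, 15,4,0,0,0,0,0, 0,0,0,0,0,0,0, 0,0,0,0,0,0,0, 0,0,0,0,0,0,0]'
python3 - <<'E'
from h import *
print(r.sense()['position'],r.sense()['tcp_rot'],r.sense()['opening']);p,im=cap('wrist','w4.png')
a=r.sense()['position'];print(proj(p,[a,[486.4,366.6,5],[522,332,89]]))
cap('side','s4.png')
E
```

```text
t: 3.83
position: [429.4, 192.4, 163.7]
tcp_rot: [-180.0, -0.0, 90.0]
wrist_force: [1.7, -0.1, -3.1]
opening: 13.9
t: 4.25
position: [469.9, 318.5, 160.6]
tcp_rot: [-179.9, 0.1, 90.0]
wrist_force: [1.8, 0.2, -3.3]
opening: 14.2
t: 4.67
position: [483.2, 361.5, 160.3]
tcp_rot: [-179.8, 0.1, 90.0]
wrist_force: [0.6, 0.3, -3.1]
opening: 14.5
[483.1516333  361.50237524 160.29256252] [-1.79808362e+02  1.45208775e-01  9.00258627e+01] 14.525662667413167
[[318.31090943 252.68723327]
 [321.1157174  177.83342045]
 [365.25633381 242.5491321 ]]
```

View pics/w4.png

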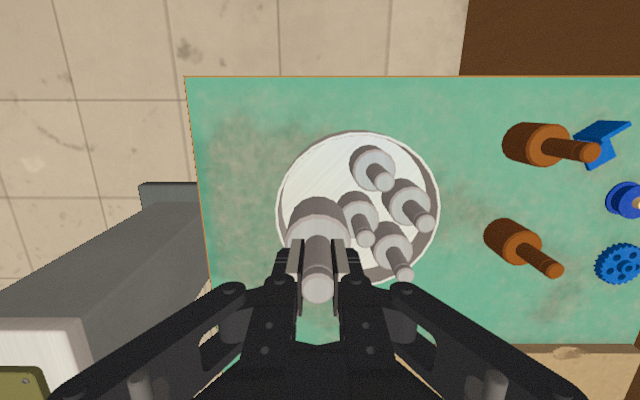

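The weight is held upright, with its stem top at (318,288). The tin's visible stem tops are at about (365,239), (382,184), (428,224) and (404,274). I refit the tin from this closer view and check where the held axis lies.

Run:
```python
from h import *
from scipy.optimize import least_squares
p=cams.camera_params('wrist');a=r.sense()['position']
px=np.array([(365,239),(382,184),(428,224),(404,274)],float)
def m(x):
    b=np.radians(x[2]+np.array([1,0,5])*60);P=np.vstack([[x[:2]],np.c_[x[0]+50*np.cos(b),x[1]+50*np.sin(b)]]);return np.c_[P,[89]*4]
s=least_squares(lambda x:(proj(p,m(x))-px).ravel(),[522,332,16]);print(s.x,s.fun.round(1))
for kk in(2,4):
    b=np.radians(s.x[2]+60*kk);print('gap',s.x[:2]+50*np.array([np.cos(b),np.sin(b)]))
print(a,'stem top held',ray(p,318,288,a[2]+34))
cv2.imwrite('pics/s4c.png',cv2.resize(cv2.imread('pics/s4.png')[190:310,210:370],None,fx=4.5,fy=4.5,interpolation=cv2.INTER_CUBIC))
```

```text
[522.40473601 333.90161814  16.63956629] [ 0.1  0.6  1.2 -1.8 -2.7 -0.5  1.4  2. ]
gap [486.0522873  368.23089824]
gap [510.85093171 285.25483401]
[483.61212487 361.13307882 161.10053922] stem top held [483.58854652 361.52535047 195.10053922]
```

View pics/s4c.png

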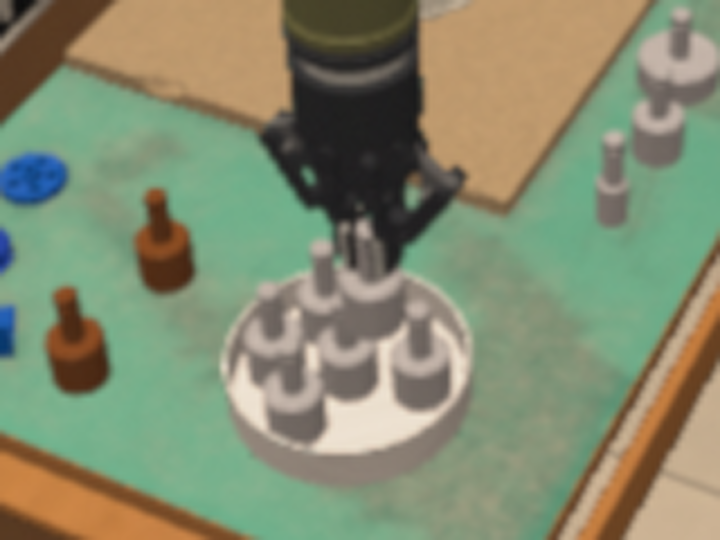

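The side view agrees: the weight hangs upright over the tin, and the gripper linkages stay well above the stems. I correct to gap (486.2, 367.5) and descend.

```bash
python3 -m crank '[6.2,2.8,0,0,0,0,0, 0,0,10,0,0,0,0, 0,0,20,0,0,0,0, 0,0,20,0,0,0,0, 0,0,15,0,0,0,0]'
python3 -m crank '[0,0,0,0,0,0,0, 0,0,0,0,0,0,0, 0,0,0,0,0,0,0]'
```

```text
t: 5.18
position: [487.0, 368.0, 95.3]
tcp_rot: [-180.0, 0.0, 90.0]
wrist_force: [-0.2, 1.1, -3.5]
opening: 14.2
t: 5.43
position: [488.1, 368.8, 97.4]
tcp_rot: [179.9, -0.0, 90.0]
wrist_force: [0.9, -0.7, -2.6]
opening: 14.3
```

```bash
python3 -m crank '[-1.2,-1.7,8,0,0,0,0, 0,0,10,0,0,0,0, 0,0,10,0,0,0,0, 0,0,6,0,0,0,0, 0,0,2,0,0,0,0]'
python3 -m crank '[0,0,0,0,0,0,0, 0,0,0,0,0,0,0, 0,0,0,0,0,0,0]'
```

```text
t: 5.85
position: [484.7, 366.8, 59.1]
tcp_rot: [-179.9, 0.1, 90.0]
wrist_force: [0.2, -0.5, -2.3]
opening: 13.9
t: 6.1
position: [486.1, 367.7, 61.1]
tcp_rot: [180.0, -0.0, 90.0]
wrist_force: [-0.4, -0.1, -2.0]
opening: 14.0
```

```bash
python3 -m crank '[0,0,2,0,0,0,0, 0,0,1.5,0,0,0,0, 0,0,1,0,0,0,0, 0,0,0.5,0,0,0,0, 0,0,0,0,0,0,0]'
python3 -m crank '[0,0,0.5,0,0,0,0, 0,0,0,0,0,0,0, 0,0,0,0,0,0,0]'
```

```text
t: 6.52
position: [485.7, 367.4, 55.8]
tcp_rot: [-180.0, 0.0, 90.0]
wrist_force: [-0.4, 0.1, -2.4]
opening: 13.8
t: 6.77
position: [485.8, 367.4, 55.4]
tcp_rot: [-180.0, -0.0, 90.0]
wrist_force: [0.9, 1.0, -3.0]
opening: 14.2
```

```bash
python3 -m crank '[0,0,0.5,0,0,0,0, 0,0,0,0,0,0,0, 0,0,0,0,0,0,0]'
python3 -m crank '[0,0,0.5,0,0,0,0, 0,0,0,0,0,0,0, 0,0,0,0,0,0,0]'
python3 -m crank '[0,0,0.4,0,0,0,0, 0,0,0,0,0,0,0, 0,0,0,0,0,0,0]'
```

```text
t: 7.02
position: [485.9, 367.5, 55.1]
tcp_rot: [180.0, -0.0, 90.0]
wrist_force: [-0.7, -0.1, -1.5]
opening: 14.3
t: 7.27
position: [486.0, 367.6, 55.1]
tcp_rot: [180.0, -0.0, 90.0]
wrist_force: [-1.4, -0.7, 4.6]
opening: 14.2
t: 7.52
position: [486.0, 367.6, 55.1]
tcp_rot: [180.0, -0.0, 90.0]
wrist_force: [-3.0, -1.8, 7.5]
opening: 14.1
```

Contact came at z = 55.1, 5 mm above the pick height as expected. Releasing gently.

```bash
python3 -m crank '[0,0,0,0,0,0,0.22, 0,0,0,0,0,0,0.28, 0,0,0,0,0,0,0.36, 0,0,0,0,0,0,0.36, 0,0,0,0,0,0,0.36]'
python3 -m crank '[0,0,-8,0,0,0,0.36, 0,0,-15,0,0,0,0.36, 0,0,-25,0,0,0,0.36, 0,0,-30,0,0,0,0.36, 0,0,-22,0,0,0,0.36]'
python3 -m crank '[0,0,0,0,0,0,0.36, 0,0,0,0,0,0,0.36, 0,0,0,0,0,0,0.36]'
python3 - <<'E'
from h import *
_,im=cap('wrist','w5.png');s=cap('side','s5.png')[1][190:310,210:370]
cv2.imwrite('pics/c5.png',np.hstack([im[100:300,230:450],cv2.resize(s,None,fx=200/120,fy=200/120)]).repeat(1,0))
E
```

```text
t: 7.93
position: [485.8, 367.4, 53.7]
tcp_rot: [-180.0, 0.0, 90.0]
wrist_force: [1.2, 0.4, 1.3]
opening: 30.9
t: 8.35
position: [486.3, 367.8, 156.4]
tcp_rot: [179.9, -0.1, 90.0]
wrist_force: [0.8, 0.3, 0.5]
opening: 30.9
t: 8.6
position: [485.4, 367.2, 153.9]
tcp_rot: [-180.0, 0.0, 90.0]
wrist_force: [-0.4, -0.4, -1.2]
opening: 30.9
```

View pics/c5.png

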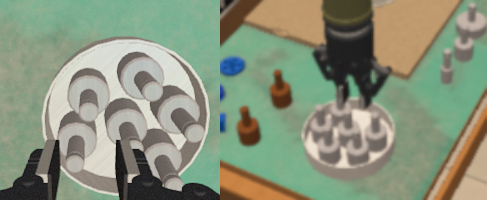

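The first weight stands seated in the upper-left place. Next comes m1, moving at z ≈ 154 and looking on arrival.

```bash
python3 -m crank '[-15,-3,0,0,0,0,0.36, -35,-6,0,0,0,0,0.36, -35,-6,0,0,0,0,0.36, -35,-6,0,0,0,0,0.6, -35,-6,0,0,0,0,1]'
python3 -m crank '[-35,-6,0,0,0,0,1, -35,-6,0,0,0,0,1, -35,-6,0,0,0,0,1, -35,-6,0,0,0,0,1, -25,-5,0,0,0,0,1]'
python3 -m crank '[-15,0,0,0,0,0,1, 0,0,0,0,0,0,1, 0,0,0,0,0,0,1, 0,0,0,0,0,0,1]'
python3 - <<'E'
from h import *
print(r.sense()['position'],r.sense()['tcp_rot']);p,im=cap('wrist','w6.png');print(proj(p,[[429,32,84]]))
E
```

```text
t: 9.12
position: [457.3, 210.9, 152.5]
tcp_rot: [-179.8, 0.1, 90.1]
wrist_force: [0.7, 0.4, 0.9]
opening: 53.6
t: 9.53
position: [427.9, 45.1, 152.9]
tcp_rot: [-179.8, 0.0, 90.0]
wrist_force: [-0.6, 0.7, 0.6]
opening: 85.4
t: 9.87
position: [429.5, 32.9, 153.5]
tcp_rot: [-179.9, -0.0, 90.0]
wrist_force: [-0.0, 0.7, -0.1]
opening: 85.1
[429.51729788  32.92380147 153.46365402] [-1.79925193e+02 -3.29224480e-02  8.99750567e+01]
[[317.19498814 210.83033146]]
```

View pics/w6.png

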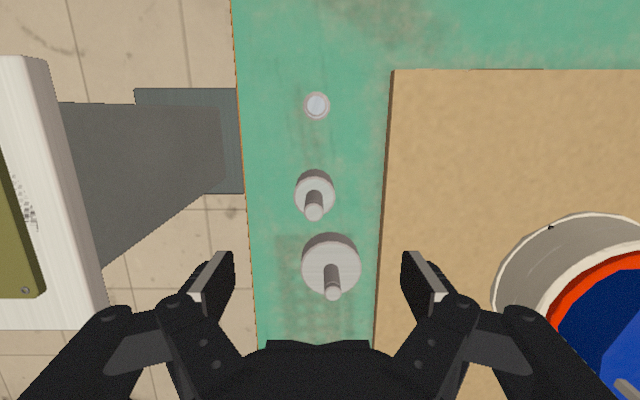

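The m1 stem top is at (314,213) against a predicted (317,211), so it stands at about (426.7, 30.4). The wide weight is below it, clear of the jaw path. Descending.

```bash
python3 -m crank '[-2.4,-2.7,12,0,0,0,1, 0,0,20,0,0,0,1, 0,0,20,0,0,0,1, 0,0,18,0,0,0,1, 0,0,12,0,0,0,1]'
python3 -m crank '[0,0,8,0,0,0,1, 0,0,0,0,0,0,1, 0,0,0,0,0,0,1, 0,0,0,0,0,0,1]'
```

```text
t: 10.33
position: [426.3, 31.3, 70.5]
tcp_rot: [-179.9, -0.0, 90.1]
wrist_force: [0.2, -0.5, 0.5]
opening: 85.2
t: 10.67
position: [427.8, 30.4, 64.5]
tcp_rot: [179.9, -0.0, 90.0]
wrist_force: [0.2, -0.4, 1.1]
opening: 85.9
```

```bash
python3 -m crank '[0,-1,10,0,0,0,1, 0,0,4,0,0,0,1, 0,0,0,0,0,0,0.5, 0,0,0,0,0,0,0.3, 0,0,0,0,0,0,0]'
python3 -m crank '[0,0,0,0,0,0,0, 0,0,0,0,0,0,0, 0,0,0,0,0,0,0, 0,0,0,0,0,0,0, 0,0,0,0,0,0,0]'
python3 -m crank '[0,0,0,0,0,0,0, 0,0,0,0,0,0,0, 0,0,0,0,0,0,0, 0,0,0,0,0,0,0]'
```

```text
t: 11.08
position: [426.5, 30.0, 50.5]
tcp_rot: [179.9, 0.0, 90.0]
wrist_force: [0.0, 0.4, -0.0]
opening: 51.6
t: 11.5
position: [426.2, 30.0, 50.4]
tcp_rot: [180.0, 0.0, 90.0]
wrist_force: [-1.6, 0.1, 5.6]
opening: 13.9
t: 11.83
position: [426.2, 30.0, 50.4]
tcp_rot: [180.0, 0.0, 90.0]
wrist_force: [-1.4, -0.4, 5.8]
opening: 14.3
```

```bash
python3 -m crank '[0,0,-8,0,0,0,0, 0,0,-22,0,0,0,0, 0,0,-30,0,0,0,0, 0,0,-30,0,0,0,0, 0,0,-20,0,0,0,0]'
python3 -m crank '[12,4,0,0,0,0,0, 28,9,0,0,0,0,0, 30,10,0,0,0,0,0, 30,10,0,0,0,0,0, 30,10,0,0,0,0,0]'
python3 -m crank '[30,10,0,0,0,0,0, 30,10,0,0,0,0,0, 30,10,0,0,0,0,0, 22,8,0,0,0,0,0, 10,3,0,0,0,0,0]'
python3 -m crank '[0,0,0,0,0,0,0, 0,0,0,0,0,0,0, 0,0,0,0,0,0,0]'
python3 - <<'E'
from h import *
print(r.sense()['position'],r.sense()['tcp_rot'],r.sense()['opening']);p,im=cap('wrist','w7.png')
a=np.pi/180*(16.3+60*np.arange(6));print(proj(p,[[522.4,332.9,89]]+[[522.4+50*np.cos(t),332.9+50*np.sin(t),89] for t in a]).round(0).tolist())
E
```

```text
t: 12.25
position: [426.3, 30.1, 162.2]
tcp_rot: [179.9, 0.0, 90.0]
wrist_force: [0.8, -0.7, -3.7]
opening: 14.7
t: 12.67
position: [468.5, 161.0, 160.0]
tcp_rot: [-179.9, 0.0, 90.0]
wrist_force: [1.4, 0.3, -2.8]
opening: 14.3
t: 13.08
position: [511.0, 285.3, 159.6]
tcp_rot: [180.0, -0.1, 90.1]
wrist_force: [-0.1, 0.5, -4.8]
opening: 14.2
t: 13.33
position: [508.8, 280.5, 159.5]
tcp_rot: [-179.9, 0.1, 90.0]
wrist_force: [-0.7, -0.4, -4.5]
opening: 14.2
[508.78252166 280.52922694 159.4563008 ] [-1.79866613e+02  1.06695387e-01  8.99874681e+01] 14.217599874538875
[[337.0, 142.0], [404.0, 122.0], [355.0, 69.0], [286.0, 92.0], [272.0, 161.0], [320.0, 205.0], [383.0, 187.0]]
```

View pics/w7.png

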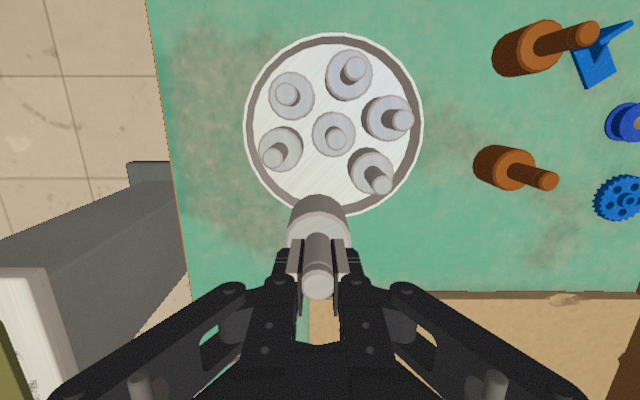

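The tin stem tops (336,138), (404,120), (353,67), (287,94), (272,155) and (382,185) match the prediction to within about 6 px, mostly under 3. The place at lower left is free. Target is (510.6, 284.9).

```bash
python3 -m crank '[4.2,1.6,0,0,0,0,0, 0,0,10,0,0,0,0, 0,0,20,0,0,0,0, 0,0,20,0,0,0,0, 0,0,12,0,0,0,0]'
python3 -m crank '[0,0,0,0,0,0,0, 0,0,0,0,0,0,0, 0,0,0,0,0,0,0]'
```

```text
t: 13.8
position: [510.6, 285.1, 95.9]
tcp_rot: [-179.9, 0.1, 90.0]
wrist_force: [-0.2, 0.1, -4.2]
opening: 14.1
t: 14.05
position: [512.3, 286.2, 98.5]
tcp_rot: [179.9, -0.0, 90.0]
wrist_force: [0.2, 0.8, -3.9]
opening: 14.0
```

```bash
python3 -m crank '[-1.2,-1.6,8,0,0,0,0, 0,0,10,0,0,0,0, 0,0,10,0,0,0,0, 0,0,6,0,0,0,0, 0,0,2,0,0,0,0]'
python3 -m crank '[0,0,0,0,0,0,0, 0,0,0,0,0,0,0, 0,0,0,0,0,0,0]'
```

```text
t: 14.47
position: [508.9, 284.5, 60.2]
tcp_rot: [-179.8, 0.1, 90.0]
wrist_force: [0.4, -0.3, -3.4]
opening: 14.1
t: 14.72
position: [510.5, 285.3, 62.2]
tcp_rot: [180.0, -0.0, 90.0]
wrist_force: [0.7, -0.4, -3.2]
opening: 14.8
```

```bash
python3 -m crank '[0,0,2.5,0,0,0,0, 0,0,2,0,0,0,0, 0,0,1,0,0,0,0, 0,0,0.5,0,0,0,0, 0,0,0,0,0,0,0]'
python3 -m crank '[0,0,0,0,0,0,0, 0,0,0.5,0,0,0,0, 0,0,0,0,0,0,0, 0,0,0,0,0,0,0]'
python3 -m crank '[0,0,0.4,0,0,0,0, 0,0,0,0,0,0,0, 0,0,0,0,0,0,0]'
```

```text
t: 15.13
position: [510.0, 285.0, 55.9]
tcp_rot: [-180.0, 0.0, 90.0]
wrist_force: [-0.3, -0.5, -4.4]
opening: 14.1
t: 15.47
position: [510.1, 285.1, 55.5]
tcp_rot: [180.0, 0.0, 90.0]
wrist_force: [-0.8, -0.1, -3.9]
opening: 14.3
t: 15.72
position: [510.2, 285.1, 55.5]
tcp_rot: [180.0, -0.0, 90.0]
wrist_force: [-0.5, 0.1, -0.1]
opening: 14.3
```

Contact is starting at z = 55.5, against an expected 55.4. I press slightly, release, rise and look.

```bash
python3 -m crank '[0,0,0.4,0,0,0,0, 0,0,0,0,0,0,0, 0,0,0,0,0,0,0]'
python3 -m crank '[0,0,0,0,0,0,0.22, 0,0,0,0,0,0,0.28, 0,0,0,0,0,0,0.36, 0,0,0,0,0,0,0.36, 0,0,0,0,0,0,0.36]'
python3 -m crank '[0,0,-8,0,0,0,0.36, 0,0,-15,0,0,0,0.36, 0,0,-25,0,0,0,0.36, 0,0,-30,0,0,0,0.36, 0,0,-22,0,0,0,0.36]'
python3 -m crank '[-20,0,-20,0,0,0,0.36, -20,0,-20,0,0,0,0.36, 0,0,0,0,0,0,0.36, 0,0,0,0,0,0,0.36]'
python3 - <<'E'
from h import *
p,im=cap('wrist','w8.png');s=cap('side','s8.png')[1][190:310,210:370];q=cap('scene','q8.png')[1][160:270,180:330]
a=np.pi/180*(16.3+60*np.arange(6));print((proj(p,[[522.4,332.9,89]]+[[522.4+50*np.cos(t),332.9+50*np.sin(t),89] for t in a])).round(0).tolist())
b=cv2.resize(s,(320,240),interpolation=3);c=cv2.resize(q,(320,240),interpolation=3)
cv2.imwrite('pics/c8.png',np.vstack([np.hstack([b,c]),im[:340]]))
E
```

```text
t: 15.97
position: [510.2, 285.1, 55.4]
tcp_rot: [180.0, -0.0, 90.0]
wrist_force: [-1.6, -0.3, 5.8]
opening: 14.1
t: 16.38
position: [510.2, 285.1, 54.6]
tcp_rot: [180.0, -0.0, 90.0]
wrist_force: [-0.7, -0.9, -0.3]
opening: 30.7
t: 16.8
position: [510.6, 285.3, 157.2]
tcp_rot: [179.9, -0.0, 90.0]
wrist_force: [0.7, 1.6, 0.1]
opening: 30.9
t: 17.13
position: [511.0, 244.8, 196.6]
tcp_rot: [179.8, -0.1, 89.9]
wrist_force: [0.4, 0.7, -0.4]
opening: 30.7
[[331.0, 93.0], [391.0, 74.0], [347.0, 26.0], [285.0, 46.0], [273.0, 111.0], [317.0, 152.0], [373.0, 136.0]]
```

View pics/c8.png

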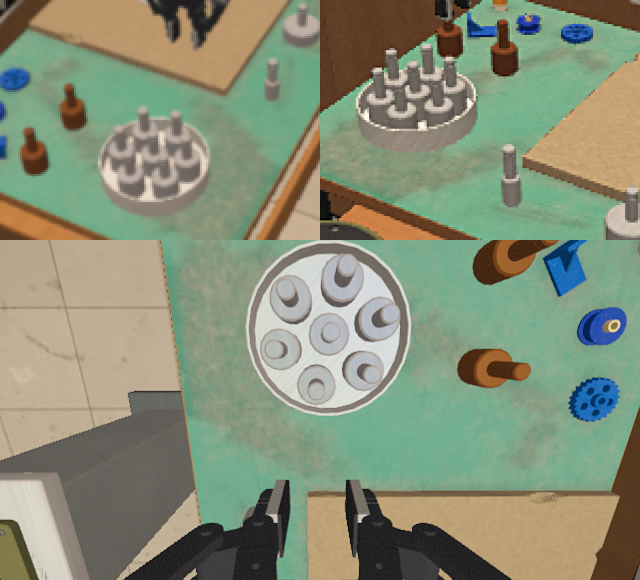

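The last view shows all seven stems upright in a regular ring, with the placed ones at wrist (288,48) and (315,145). The gripper is clear, so I hand in.

```bash
python3 -c "
from workcell import order;print(order.close_job())"
```

```text
the job is handed in; nothing more can be done
None
```

Both matching weights are now standing upright in the tin's two empty places, and the job was handed in at about 17 s of the 64 s allowed. I gripped each one by its stem, lowered it to light contact with the tin floor, and let go by opening the fingers about 8 mm each side.

- **Seating:** Contact came at TCP heights of 55.1 mm and 55.4 mm, each 5 mm above where that weight was picked up, which matches the tin's floor height. Wrist force readings stayed below about 8 N.
- **Final pictures:** The wrist, side and scene views show seven upright weights in a regular pattern. The wide, slim and brown pieces were left alone, and the gripper is clear of everything.
- **Disagreements:**
  - My estimates of where the tin stands differed by about 2 mm in y between views. That is well inside the 10 mm clearance.
  - In the last wrist picture the second weight's stem top, read by eye, sat up to about 7 px (roughly 5 mm) from where I predicted. In the picture it still stands clear of its neighbours and the wall.
  - The gripper read 14 mm on the 16 mm stems throughout.

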